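# Draw the supply organiser's end panel tight with its cam lock

## Robot

A 6-joint arm with a two-finger parallel gripper is mounted at the origin on the work surface. World frame = base frame: x ahead of the robot, y to its left, z up, the work surface at z = 0. Lengths are in m, angles in degrees, forces in N, time in s.
With the tool pointing down it reaches from about 0.25 to 0.725 m from the base axis. Payload 9.7 kg.
Tool frame: the origin (TCP) lies on the centre line of the jaws, within the pads' length; the fingertips stand bot.nose_length ahead of it and the grasp point (between the pads) lies 11 mm behind it (bot.nose_length is the distance from the TCP to the fingertips, in m); z points along the fingers, y is the line along which they close (so a half turn about z gives the same grasp; the last joint's range is limited). The gripper opens to 85 mm and grips with 20 to 120 N. Pads are 22 mm wide; open, the fingers measure 114 mm over their backs; the gripper's body (76 mm by 85 mm) begins 54 mm behind the grasp point. The pads swing forward as they close: fully open they stand 13 mm farther back than shut.
Start: joints at [-64.973, 4.979, 10.078, 95.1, 0, 90], TCP at [0.233, -0.498, 0.239] pointing down, gripper open.
Joint ranges: [-179.16, 179.16], [-48.56, 103.87], [-65.8, 70.77], [-126.05, 130.52], [-82.76, 87.17], [-180, 180]. Speed limits (degrees/s): [127.2, 127.2, 147.25, 180, 180, 180].

## Interface

Orientations are given as [roll, pitch, yaw] about the fixed x, y, z axes, in that order (R = Rz(yaw) Ry(pitch) Rx(roll)).
In Python, from workcell import bot gives the robot as it stands. The module is installed in compiled form; this text tells all that it offers.
- The arm moves only by the shell command python3 -m inch 'ROWS' [OPENING] [FORCE]. ROWS is JSON, a list of rows, each a list of 4 numbers: the shift along the world's x, y, z in cm, then the turn about the world's z in degrees. A call has exactly 8 rows; each row is the pose to reach, as a shift and turn from the pose commanded when the call began; what a row does not reach only later rows make up. A row lasts 1/8 s, in which the tool goes at most 62.5 mm and 10.7 degrees, less where a joint would pass 70% of its speed; a pose out of reach is approached as far as the arm can. A call with a gripper value outside its range is refused whole. OPENING is the finger opening in cm, from 0 to 8.54, set as the call begins (- or left out, the last holds). The fingers move at their own pace and stop on an object; FORCE is the grip in N (left out, the last holds). Time passes only in rows, so rows that repeat a pose let the fingers close, or fill a call up. It gives the time, the measured TCP pose, the force, the opening and the grip force at its end, in the units of the state.
- bot.get_obs(): the state, without advancing time (a new reading comes with each control period).
- bot.camera(name): name is "scene" or "top" or "wrist"; returns a dict with "img" (400x640x3 uint8, red, green, blue), "fovy" (degrees; the focal length in pixels is half the picture's height over the tangent of half this angle, whatever the lens; pixels are square), "cx", "cy" (the principal point, pixels), "dist" ([k1, k2, p1, p2, k3] as OpenCV has them; the pictures are not rectified), "R" (3x3) and "t" (3): a world point X has camera coordinates R X + t; the wrist camera has in their place "mount" (4x4, takes a point from camera to tool coordinates, whose origin is the TCP and whose axes are the flange's). Camera axes: x right, y down, z forward; pixel columns grow to the right and rows downward; lengths in m; the calibration is good to about 2 mm. A picture is of the moment at which its call begins: read the wrist's pose just before it. There is no depth.
- bot.job_done(): hands the job in; it is judged then, once.
Trained networks look in a picture, given as the dict that the camera call returned (one of the last four; its "shot" number tells which), for a name from the list of things; names that differ only in an ending like _2 or _b are one class to them, and where a whole thing is asked for, a point or a joint stands for the part that bears it (a point fixed in the world has none). Each returns a list of dicts, best first, with "score" (0 to 1); they miss things now and then, are a little off and sometimes report something else, mostly with a low value. They report only what shows in the picture. A call takes as long as a camera call.
- bot.find_in(thing, picture): "point" ([column, row] in pixels, amid what is visible of it).
- bot.landmark_of(thing, picture): "point" ([column, row] in pixels: a listed point, or the origin of a listed thing).
The state is a dict: "time": time; "q": joint angles; "qd": joint speeds; "joint_efforts": joint torques, N m; "ee_pos": TCP position; "tcp_rot": TCP orientation; "wrist_force": force on the tool from outside, world axes, zero at the start; "torque": the same for the moment, N m; "opening": finger opening in m; "grasp_force": force on a finger pad.
Only numpy, scipy, OpenCV 4.12 (cv2) and the standard library are available. Lean on these libraries where they do the work, as an engineer would, in place of code of your own. Each camera call takes 0.05 s, during which the arm holds its last target. There are 200 camera calls.

## Task

Finish the flat-pack supply organiser: gently push the loose end panel up against the foam seal so that its bolt head enters the cam lock, then take the flat-bladed screwdriver from the tool stand, seat it in the slot of the cam disc and turn the disc clockwise until the panel is drawn fully home against the board; stop as soon as it is tight, so that the bolt is not overloaded. Put the screwdriver back upright in its hole in the stand, and leave the other things on the table where they are.

Things in the scene. Friction and masses are not known exactly. Their poses are not given: they have to be found in the camera images.
- panel_outer (a point): Loose end panel of the organiser: white upright board 16 mm thick, 210 mm wide, from 2 to 85 mm above the table, at the organiser's robot side. The point is the centre of its outer face (away from the board), 43 mm above the table. Its x axis is level and points to the board (the way to push), y along the panel, z up. It slides only along x, against about 2 N of friction.
- panel_seat (a point): Middle of the board's edge on which the panel seats, 43 mm above the table; axes as panel_outer's. Fully home, panel_outer lies 16 mm from it along -x; at the start 36 to 44 mm. A springy foam seal stands 2 mm out of the edge: 4 N squeeze it flat, and it springs the panel out unless the cam holds it. The panel's bolt (9 mm ball head) reaches to the cam; its length differs by 1.8 mm either way.
- cam_slot (a point): Steel cam disc, 40 mm across, lying level in the grey board (board's top 45 mm, disc's face 46 mm above the table). The point is the centre of its face, on its vertical axis, 46 mm from the panel's outer face when the panel is home. The x axis lies along the straight slot (24 mm long, 5.2 mm wide, 8 mm deep, centred on the axis), z up; they turn with the disc.
- cam (a joint): Turn of the cam disc, rad, growing clockwise from above, up to 1.75; 0 = open, mouth to the panel; 0 to 0.08 at the start. From about 0.4 to 1.0 on its jaw draws the bolt in by 5.5 mm per rad; the panel is home at 0.8 to 1.45, differing with the bolt, where the torque climbs. Turning takes 0.03 N m free, 0.1 to 0.15 N m against the seal; over 0.22 N m overloads the bolt. It stays as left.
- cam_slot_floor (a point): Middle of the floor of the cam's slot, 8 mm under cam_slot; axes as cam_slot.
- driver_grip (a point): Flat-bladed stubby screwdriver, 112 mm long, about 120 g, upright, blade down, in one of the stand's holes. The point is the middle of its black handle: 62 mm tall, 32 mm wide along x, 24 mm thick along y (grip across the thickness). Blade 16 mm wide along x, 3 mm thick along y, its last 4 mm 14.5 by 2.2 mm; it ends 81 mm below the point. The handle's underside, 31 mm below, rests on the stand.
- driver_tip (a point): Middle of the end of the screwdriver's blade; axes as driver_grip.
- stand_hole0 (a point): Mouth of one hole of the tool stand (grey block 130 x 56 mm, 54 mm high, fixed), at the block's top; the hole is 20 mm across and 52 mm deep. Block's long side along x.
- stand_hole1 (a point): Mouth of the other hole of the stand, 80 mm from the first; same size.
- hex_centre (a point): Hex driver, a bystander in the stand's other hole: slim round black handle 16 mm across, 60 mm tall, on a 27 mm collar; the point is the middle of the handle.
- vial_a: Small glass vial, 24 mm across, 45 mm high, standing on the organiser's board; origin under its centre. Bystander.
- vial_b: Small glass vial, 24 mm across, 45 mm high, standing on the table; origin under its centre. Bystander.
- tape: Roll of paper tape lying flat, 90 mm across, 22 mm high; origin under its centre. Bystander.
- dish: Round steel dish, 120 mm across, 35 mm high; origin under its centre. Bystander.
- sanitiser: Clear pump bottle of hand sanitiser, 60 mm across, 172 mm high; origin under its centre. Bystander.

How it is judged (in metres and radians):
On the way, in this order (a step that is already met when the one before it is completed fails the run):
1. the panel is pushed up to the seal, with the cam still open (x of panel_outer in the frame of panel_seat above -0.019 m and value of joint cam below 0.3 rad), for 0.1 s.
2. the screwdriver's blade is seated in the cam's slot (distance between driver_tip and cam_slot_floor below 0.005 m), for 0.1 s.
3. the cam draws the panel home (x of panel_outer in the frame of panel_seat above -0.0163 m and value of joint cam above 0.6 rad), for 0.1 s.
At the end, for the whole second after the job is handed in: The panel is held home by the cam (within 0.6 mm of the board, cam turned more than 0.6 rad), and the screwdriver stands released and still in a hole of the stand: blade end within 7 mm of the hole's axis and less than 8 mm above the table, tilted less than 0.12 rad (x of panel_outer in the frame of panel_seat above -0.0166 m and value of joint cam above 0.6 rad and (horizontal distance between driver_tip and stand_hole0 below 0.007 m or horizontal distance between driver_tip and stand_hole1 below 0.007 m) and height (world z) of driver_tip below 0.008 m and angle between driver_tip's own z axis and vertical below 0.12 rad and linear speed of screwdriver below 0.02 m/s); the robot touches nothing.
It fails at once if the bolt is overloaded (cam and bolt press on each other with more than 35 N) (contact force between cam and bolt above 35 N).
It fails at once if the screwdriver is forced against the cam disc with more than 60 N (all their contacts summed) (contact force between screwdriver and cam above 60 N).
It fails at once if the panel is rammed: the fingers press on it with more than 30 N (contact force between the fingers and panel above 30 N).
It fails at once if a bystander is moved more than 30 mm or knocked over (distance of any of vial_a, vial_b, tape, dish, sanitiser, hex_centre from where it was at the start of the episode above 0.03 m or angle between any of vial_a, vial_b, sanitiser's own z axis and vertical above 0.6 rad).
It also fails if it takes over 72 s, if anything falls off the work surface, if the arm or the gripper's body presses on something with over 40 N, if the wrist force passes 120 N, or if a joint passes its speed limit or range.

## Working session

There is one attempt and no reset: what is moved stays moved. The work goes in short steps, Python scripts to look and compute and a shell command to move; the robot and the scene stay as the last step left them, time stands still between calls to the robot, and variables do not carry over. Pictures are saved under pics/ and viewed, at most 10 in all, crops included, and the job is handed in when it is done.

```bash
mkdir -p pics; cat > h.py <<'E'
import numpy as np, cv2
from workcell import bot
from scipy.spatial.transform import Rotation as Ro
def cam(name):
    o=bot.get_obs(); c=bot.camera(name)
    f=200/np.tan(np.radians(c["fovy"])/2)
    c["K"]=np.array([[f,0,c["cx"]],[0,f,c["cy"]],[0,0,1.]])
    if "mount" in c:
        T=np.eye(4); T[:3,:3]=Ro.from_euler("xyz",o["tcp_rot"],degrees=True).as_matrix(); T[:3,3]=o["ee_pos"]
        M=np.linalg.inv(T@np.array(c["mount"])); c["Rw"],c["tw"]=M[:3,:3],M[:3,3]
    else: c["Rw"],c["tw"]=np.array(c["R"]),np.array(c["t"])
    return c
def pix2(c,uv,z):
    n=cv2.undistortPoints(np.array([[uv]],float),c["K"],np.array(c["dist"],float))[0,0]
    d=c["Rw"].T@np.array([n[0],n[1],1]); o=-c["Rw"].T@c["tw"]
    return o+d*(z-o[2])/d[2]
def proj(c,X):
    return cv2.projectPoints(np.array([X],float),cv2.Rodrigues(c["Rw"])[0],c["tw"],c["K"],np.array(c["dist"],float))[0].ravel()
def save(c,n): cv2.imwrite("pics/"+n,c["img"][:,:,::-1])
H=dict(panel_outer=.043,panel_seat=.043,cam_slot=.046,cam_slot_floor=.038,driver_grip=.085,stand_hole0=.054,stand_hole1=.054,hex_centre=.09,vial_a=.045,vial_b=0,tape=0,dish=0,sanitiser=0)
def look(c,names,k=2):
    for n in names:
        for r in bot.landmark_of(n,c)[:k]:
            print(n,round(r["score"],2),np.round(r["point"],1),np.round(pix2(c,r["point"],H[n])[:2],4))
E
python3 - <<'E'
from h import *
print(bot.nose_length,bot.get_obs())
for n in("top","scene"):
    c=cam(n);save(c,n+"1.png");print(n,c["fovy"],-c["Rw"].T@c["tw"]);look(c,H)
E
```

```text
0.008 {'time': 0.0, 'q': array([-6.49729177e+01,  5.00880881e+00,  1.00319556e+01,  9.51015986e+01,
        9.70025766e-04,  9.00005506e+01]), 'qd': array([ 0.01314646,  0.05718103, -0.05160288, -0.05700399,  0.10979642,
        0.0287394 ]), 'joint_efforts': array([ 3.92955571e-04, -5.20385814e+01,  4.64807332e+01,  1.60393986e-02,
        2.11120806e-05, -2.35572116e-05]), 'ee_pos': array([ 0.23257338, -0.49812927,  0.23858269]), 'tcp_rot': array([-1.79921548e+02, -9.69270884e-04,  2.50265304e+01]), 'wrist_force': array([ 0.36364708,  0.87068774, -0.71151759]), 'torque': array([0.00052711, 0.02499524, 0.00329184]), 'grasp_force': 0.0, 'opening': 0.08540877693949475}
top 47.667421235713235 [0.35821817 0.04018942 1.08011802]
panel_outer 0.7 [322.9 244.4] [0.4706 0.0264]
panel_seat 0.81 [326.3 230. ] [0.5042 0.0194]
cam_slot 0.81 [331.1 208.8] [0.5538 0.0095]
cam_slot_floor 0.66 [329.2 217.8] [0.5338 0.0132]
stand_hole0 0.75 [466.1 257. ] [ 0.4489 -0.3022]
stand_hole0 0.68 [452.9 218.2] [ 0.5382 -0.2736]
stand_hole1 0.75 [466.1 257. ] [ 0.4489 -0.3022]
stand_hole1 0.68 [452.9 218.2] [
[... 601 characters left out ...]
4]
cam_slot_floor 0.78 [299.2 228.9] [0.5401 0.0084]
cam_slot_floor 0.23 [178.9 317.7] [ 0.4535 -0.2955]
driver_grip 0.57 [218.6 315.4] [ 0.5405 -0.272 ]
stand_hole0 0.92 [179.6 319.5] [ 0.4667 -0.3029]
stand_hole0 0.62 [216.2 323.6] [ 0.5312 -0.2759]
stand_hole1 0.92 [179.6 319.5] [ 0.4667 -0.3029]
stand_hole1 0.62 [216.2 323.6] [ 0.5312 -0.2759]
hex_centre 0.57 [170.1 304.1] [ 0.4522 -0.299 ]
vial_a 0.68 [323.1 265.3] [ 0.6369 -0.0599]
vial_a 0.47 [220.3 255.4] [ 0.4352 -0.141 ]
vial_b 0.68 [323.1 265.3] [ 0.6215 -0.03  ]
vial_b 0.47 [220.3 255.4] [ 0.4067 -0.1163]
tape 0.64 [289.7 378.2] [ 0.6869 -0.2803]
dish 0.94 [326.5 150.7] [0.4391 0.3346]
sanitiser 0.67 [405.2 162. ] [0.6567 0.3952]
```

View pics/top1.png

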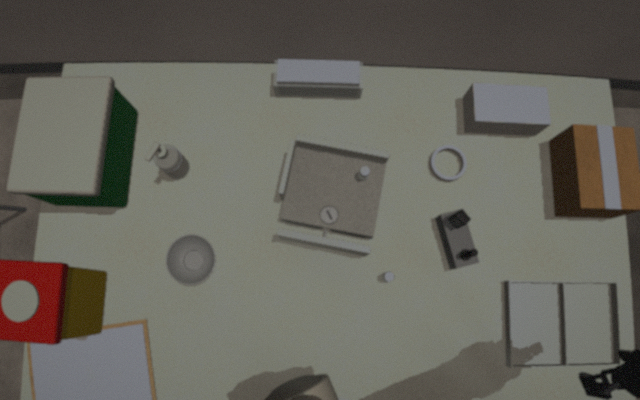

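View pics/scene1.png

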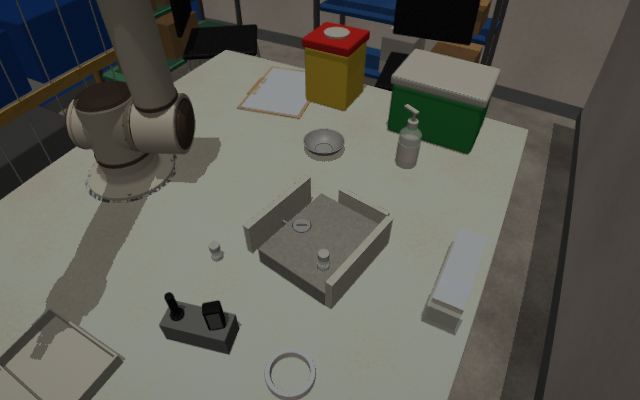

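```bash
python3 - <<'E'
from h import *
c=cam("top")
for uv in[(275,239),(369,253)]:print(pix2(c,uv,.085))
for uv in[(296,143),(387,157)]:print(pix2(c,uv,.085))
E
python3 -m inch '[[2,6,0.5,0],[4,12,1,0],[6,18,1,0],[8,24,1,0],[10,30,1,0],[11,36,1,0],[12,42,1,0],[14,47,1,0]]' 0 20
```

```text
[0.47490991 0.13310113 0.085     ]
[ 0.4498951  -0.07495732  0.085     ]
[0.69855279 0.09500521 0.085     ]
[ 0.67115682 -0.11512067  0.085     ]
time: 2.45
ee_pos: [0.3725, -0.0263, 0.2499]
tcp_rot: [179.9, -0.1, 25.1]
wrist_force: [0.8, -1.9, -0.4]
opening: 0.0
grasp_force: 0.0
```

```bash
python3 - <<'E'
from h import *
c=cam("wrist");print(np.array(c["mount"]).round(3),c["fovy"]);save(c,"w1.png");look(c,["panel_outer","panel_seat","cam_slot","vial_b"])
E
```

```text
[[ 0.    -0.964 -0.268  0.069]
 [ 1.     0.001 -0.001  0.   ]
 [ 0.001 -0.268  0.964 -0.134]
 [ 0.     0.     0.     1.   ]] 70.80992341101364
panel_outer 0.68 [311.3  80.8] [0.4708 0.0299]
panel_seat 0.98 [333.   47.8] [0.5124 0.0226]
panel_seat 0.39 [352.6  23.9] [0.5434 0.0137]
cam_slot 0.91 [352.9  21.4] [0.5448 0.0144]
cam_slot 0.69 [77.3 16.2] [0.4262 0.2963]
vial_b 0.92 [392.1 185.1] [ 0.3991 -0.1263]
```

View pics/w1.png

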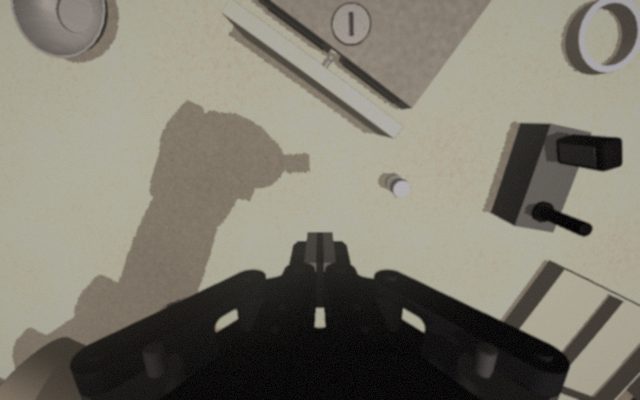

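```bash
python3 -m inch '[[2,2,-2,-10],[4,4,-4,-20],[5,5.5,-6,-30],[5,5.7,-8,-32],[5,5.7,-10,-32],[5,5.7,-10,-32],[5,5.7,-10,-32],[5,5.7,-10,-32]]'; python3 - <<'E'
from h import *
c=cam("wrist");save(c,"w2.png");look(c,["panel_outer","panel_seat","cam_slot","cam_slot_floor"])
print(bot.get_obs()["ee_pos"],bot.get_obs()["tcp_rot"])
E
```

```text
time: 3.7
ee_pos: [0.4199, -0.0188, 0.1503]
tcp_rot: [-178.0, -0.0, -3.8]
wrist_force: [0.0, 0.1, 0.0]
opening: 0.0
grasp_force: 0.0
panel_seat 0.84 [267.  94.] [0.5126 0.0223]
cam_slot 0.65 [270.1  53.9] [0.542 0.016]
cam_slot_floor 0.77 [269.6  51. ] [0.546  0.0176]
[ 0.41962656 -0.01837209  0.14956886] [-1.77983815e+02  3.04873532e-02 -3.77672553e+00]
```

View pics/w2.png

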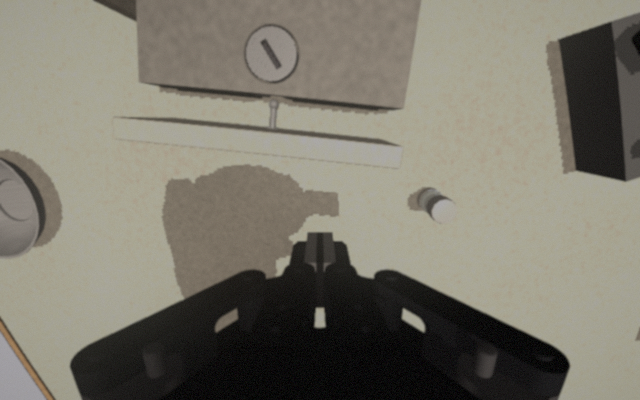

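```bash
python3 -m inch '[[0,0,0,0],[0,0,0,0],[0,0,0,0],[0,0,0,0],[0,0,0,0],[0,0,0,0],[0,0,0,0],[0,0,0,0]]'; python3 -c "
from h import *
o=bot.get_obs();print(o['q'],o['qd'],o['joint_efforts'])"
```

```text
time: 4.95
ee_pos: [0.4195, -0.0185, 0.1493]
tcp_rot: [-178.0, 0.1, -3.8]
wrist_force: [0.9, -0.2, 0.1]
opening: 0.0003
grasp_force: 0.0
[ -3.85010149 -13.75199824 -17.47108472  86.33504809   2.01885884
 179.94083175] [ 0.00427851 -0.02157544 -0.02816917 -0.04132851  0.0399784  -0.02642034] [-9.24614505e-04 -3.19636381e+01  4.70633340e+01  1.16486408e-02
  1.14489924e-01  2.22221780e-05]
```

```bash
python3 -m inch '[[0,0,0,10.5],[0,0,0,21],[0,0,0,31],[0,0,0,41],[0,0,0,51],[0,0,0,61],[0,0,0,71],[0,0,0,80]]';python3 -m inch '[[0,0,0,10.5],[0,0,0,21],[0,0,0,31],[0,0,0,42],[0,0,0,52],[0,0,0,62],[0,0,0,73],[0,0,0,83]]'
```

```text
time: 5.95
ee_pos: [0.4195, -0.0184, 0.1493]
tcp_rot: [-178.0, 0.1, 76.5]
wrist_force: [-1.3, -1.0, -0.4]
opening: 0.0002
grasp_force: 0.0
time: 6.95
ee_pos: [0.4195, -0.0184, 0.1493]
tcp_rot: [-178.0, 0.1, 159.6]
wrist_force: [0.1, -0.3, -0.4]
opening: -0.0
grasp_force: 0.0
```

```bash
python3 -m inch '[[0,2,-1,7],[0,4,-4,13],[0,5,-7,13],[0,5,-9.5,13],[0.5,5,-10,13],[1,5,-10,13],[1.5,5,-10,13],[2,5,-10,13]]'
```

```text
time: 7.95
ee_pos: [0.4404, 0.0315, 0.0501]
tcp_rot: [-178.0, 0.1, 172.2]
wrist_force: [-0.2, 0.4, -0.3]
opening: -0.0
grasp_force: 0.0
```

```bash
python3 -m inch '[[0.5,-0.06,0,0],[1,-0.12,0,0],[1.5,-0.18,0,0],[2,-0.24,0,0],[2.4,-0.29,0,0],[2.8,-0.34,0,0],[3.2,-0.39,0,0],[3.5,-0.43,0,0]]';python3 - <<'E'
from h import *
for n in("scene","top"):
  c=cam(n);look(c,["panel_outer","panel_seat","cam_slot"],1)
E
```

```text
time: 8.95
ee_pos: [0.4747, 0.0272, 0.0492]
tcp_rot: [-178.0, 0.0, 172.2]
wrist_force: [-2.5, -0.2, 0.3]
opening: 0.0001
grasp_force: 0.0
panel_outer 0.69 [283.5 217. ] [0.4925 0.019 ]
panel_seat 0.75 [290.3 218.1] [0.508  0.0234]
```

```bash
python3 -m inch '[[0.1,-0.01,0,0],[0.2,-0.02,0,0],[0.3,-0.04,0,0],[0.4,-0.05,0,0],[0.4,-0.05,0,0],[0.4,-0.05,0,0],[0.4,-0.05,0,0],[0.4,-0.05,0,0]]'
```

```text
time: 10.35
ee_pos: [0.4786, 0.0267, 0.0493]
tcp_rot: [-178.0, 0.1, 172.2]
wrist_force: [-0.1, -0.1, 0.9]
opening: -0.0001
grasp_force: 0.0
```

```bash
python3 -m inch '[[0.1,-0.01,0,0],[0.2,-0.02,0,0],[0.25,-0.03,0,0],[0.25,-0.03,0,0],[0.25,-0.03,0,0],[0.25,-0.03,0,0],[0.25,-0.03,0,0],[0.25,-0.03,0,0]]'
```

```text
time: 11.35
ee_pos: [0.481, 0.0264, 0.0493]
tcp_rot: [-178.0, 0.1, 172.2]
wrist_force: [-1.2, -0.8, -0.5]
opening: -0.0001
grasp_force: 0.0
```

```bash
python3 -m inch '[[0,0,0,0],[0,0,0,0],[0.05,0,0,0],[0.1,-0.01,0,0],[0.15,-0.02,0,0],[0.2,-0.02,0,0],[0.25,-0.03,0,0],[0.3,-0.04,0,0]]'
```

```text
time: 12.35
ee_pos: [0.4832, 0.0261, 0.0491]
tcp_rot: [-178.0, -0.1, 172.2]
wrist_force: [-8.8, 1.2, 3.5]
opening: 0.0
grasp_force: 0.0
```

```bash
python3 -c "
from h import *
c=cam('scene');look(c,['panel_outer','panel_seat','cam_slot'],1);im=cv2.resize(c['img'][170:270,230:400],None,fx=4,fy=4,interpolation=cv2.INTER_CUBIC);cv2.imwrite('pics/s2.png',im[:,:,::-1])
print(bot.get_obs()['wrist_force'])"
```

```text
panel_outer 0.88 [288.7 217.7] [0.5041 0.0228]
panel_seat 0.92 [292.1 218.3] [0.5119 0.0249]
cam_slot 0.74 [302.7 224.2] [0.5437 0.0183]
[-9.00042933  0.68188511  2.8076269 ]
```

View pics/s2.png

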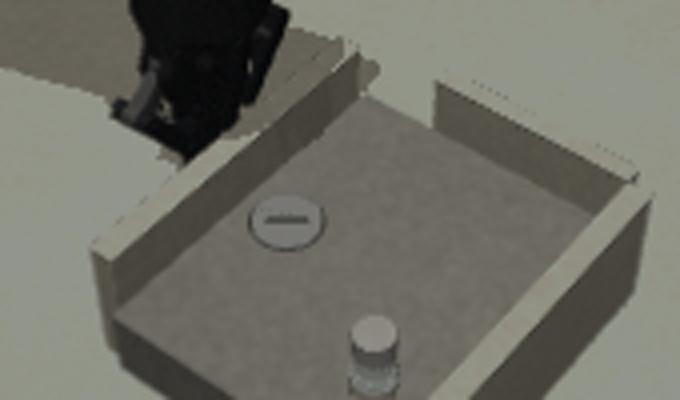

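```bash
python3 -m inch '[[-0.5,0.06,0,0],[-2,0.25,0,0],[-2,0,5,0],[-2,0,11,0],[0,-4,16,5],[2,-9,17,10],[4,-14,17,15],[6,-19,17,20]]';  python3 -m inch '[[1.7,-5,0,4],[3.5,-9.5,0,4],[3.5,-9.5,0,4],[3.5,-9.5,0,4],[3.5,-9.5,0,4],[3.5,-9.5,0,4],[3.5,-9.5,0,4],[3.5,-9.5,0,4]]' 8.5;python3 - <<'E'
from h import *
c=cam("wrist");save(c,"w3.png");look(c,["driver_grip","hex_centre","stand_hole0","driver_tip"] if 0 else ["driver_grip","hex_centre","stand_hole0"])
o=bot.get_obs();print(o["q"])
c=cam("top");look(c,["panel_outer","panel_seat","cam_slot","driver_grip"],1)
E
```

```text
time: 13.55
ee_pos: [0.5441, -0.1654, 0.22]
tcp_rot: [-177.9, 0.1, -167.6]
wrist_force: [1.1, 0.4, 1.4]
opening: -0.0001
grasp_force: 0.0
time: 14.55
ee_pos: [0.579, -0.2587, 0.2194]
tcp_rot: [-178.0, 0.1, -163.8]
wrist_force: [-0.1, -0.0, 0.1]
opening: 0.085
grasp_force: 0.0
driver_grip 0.78 [319.1 141.4] [ 0.5345 -0.2768]
driver_grip 0.6 [323.6 139.5] [ 0.5316 -0.2732]
hex_centre 0.85 [321.7  45.2] [ 0.4554 -0.2973]
stand_hole0 0.96 [321.3  57.9] [ 0.4585 -0.2978]
stand_hole0 0.76 [323.2 140.7] [ 0.535  -0.2733]
[-23.43210579  15.15643528  19.4490719   92.96918734  -1.51893663
 -39.65604275]
panel_outer 0.96 [327.1 234.6] [0.4936 0.0173]
panel_seat 0.97 [326.5 227.6] [0.5098 0.0191]
cam_slot 0.52 [331.3 212.1] [0.546  0.0089]
driver_grip 0.57 [461.3 216.7] [ 0.5367 -0.2835]
```

View pics/w3.png

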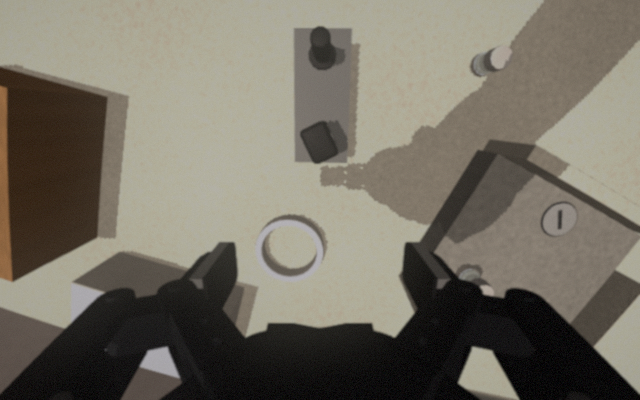

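```bash
python3 - <<'E'
import cv2,numpy as np
im=cv2.imread("pics/w3.png")[95:185,270:370]
g=np.clip((im/255.)**.45*255,0,255).astype(np.uint8)
cv2.imwrite("pics/w3c.png",cv2.resize(g,None,fx=6,fy=6,interpolation=cv2.INTER_CUBIC))
E
```

```text
(no output)
```

View pics/w3c.png

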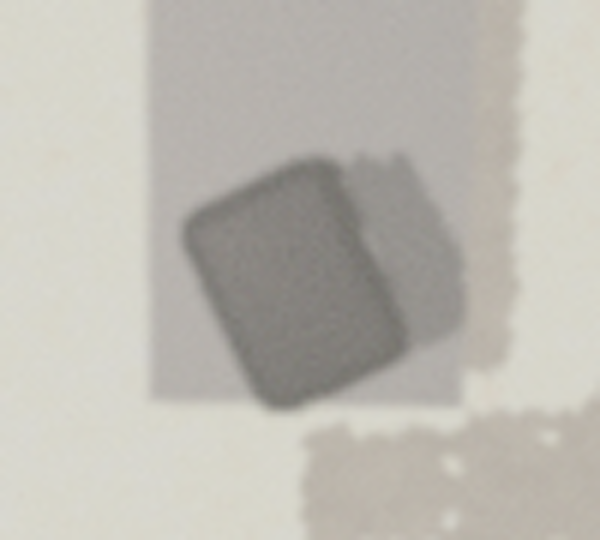

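```bash
python3 - <<'E'
from h import *
c=cam("wrist")
p=[pix2(c,(270+u/6,95+v/6),.116) for u,v in[(180,222),(340,155),(410,350),(275,410)]]
p=np.array(p)[:,:2];print(p.mean(0));
for a,b in[(0,3),(1,2),(0,1),(3,2)]:
  d=p[a]-p[b];print(np.linalg.norm(d),np.degrees(np.arctan2(d[1],d[0])))
# refine with mask
g=cv2.cvtColor(c["img"],cv2.COLOR_RGB2GRAY)[95:185,270:370]
m=(g<55).astype(np.uint8);n,l,s,_=cv2.connectedComponentsWithStats(m);i=l[46,50]
pts=np.argwhere(l==i)[:,::-1]+[270,95]
w=np.array([pix2(c,q,.116)[:2] for q in pts]);print(s[i],cv2.minAreaRect((w*1000).astype(np.float32)))
for u,v in [(150,0),(150,400),(465,400)]: print(pix2(c,(270+u/6,95+v/6),.054))
E
```

```text
[ 0.53268704 -0.27542007]
0.02902785464640781 -137.15766817882704
0.028179485764293404 -143.12688995523175
0.02371139889030734 -51.64366473034555
0.020725833815671987 -49.517628755253426
[   0    0  100   90 8706] ((531.63720703125, -276.8888244628906), (73.35478210449219, 85.6723403930664), 16.614137649536133)
[ 0.49916146 -0.31382113  0.054     ]
[ 0.56457552 -0.29630108  0.054     ]
[ 0.54865849 -0.24257326  0.054     ]
```

```bash
python3 -m inch '[[-2,-0.8,0,10],[-4.6,-1.7,0,20],[-4.6,-1.7,-3,23.8],[-4.6,-1.7,-6,23.8],[-4.6,-1.7,-10,23.8],[-4.6,-1.7,-14,23.8],[-4.6,-1.7,-14.5,23.8],[-4.6,-1.7,-14.5,23.8]]';python3 -m inch '[[0,0,0,0],[0,0,0,0],[0,0,0,0],[0,0,0,0],[0,0,0,0],[0,0,0,0],[0,0,0,0],[0,0,0,0]]' 1.5 45
```

```text
time: 16.05
ee_pos: [0.5333, -0.2761, 0.0754]
tcp_rot: [-177.9, 0.1, -140.0]
wrist_force: [-0.3, -0.4, 0.7]
opening: 0.085
grasp_force: 0.0
time: 17.05
ee_pos: [0.5332, -0.2761, 0.0749]
tcp_rot: [-177.9, 0.1, -140.0]
wrist_force: [-1.2, 0.5, 5.7]
opening: 0.0235
grasp_force: 45.8
```

```bash
python3 -m inch '[[0,0,4,0],[0,0,9,0],[1,4,12.5,-3],[2,10,12.5,-6],[3,16,12.5,-9],[4,21,12.5,-12],[5,26,12.5,-12],[6,29.5,12.5,-12]]';python3 -m inch '[[0,0,0,0],[0,0,0,0],[0,0,0,0],[0,0,0,0],[0,0,0,0],[0,0,0,0],[0,0,0,0],[0,0,0,0]]'; python3 - <<'E'
from h import *
H["driver_tip"]=.12
c=cam("wrist");save(c,"w4.png");look(c,["cam_slot","cam_slot_floor","panel_seat","driver_tip"]);print(bot.get_obs()["ee_pos"])
# tip ray at z .12
E
```

```text
time: 18.05
ee_pos: [0.5929, 0.0212, 0.1988]
tcp_rot: [-178.0, 0.0, -151.9]
wrist_force: [0.7, -0.0, -0.9]
opening: 0.0236
grasp_force: 45.2
time: 19.05
ee_pos: [0.593, 0.0191, 0.1993]
tcp_rot: [-178.0, 0.1, -152.0]
wrist_force: [0.5, 0.7, -0.6]
opening: 0.0235
grasp_force: 45.2
cam_slot 0.86 [346.2 140.1] [0.5406 0.0155]
cam_slot_floor 0.93 [345.  137.7] [0.5393 0.0139]
panel_seat 0.77 [364.3 116.8] [0.5124 0.0203]
driver_tip 0.71 [319.5 210.1] [0.5962 0.0176]
[0.5929938  0.01906086 0.19930018]
```

View pics/w4.png

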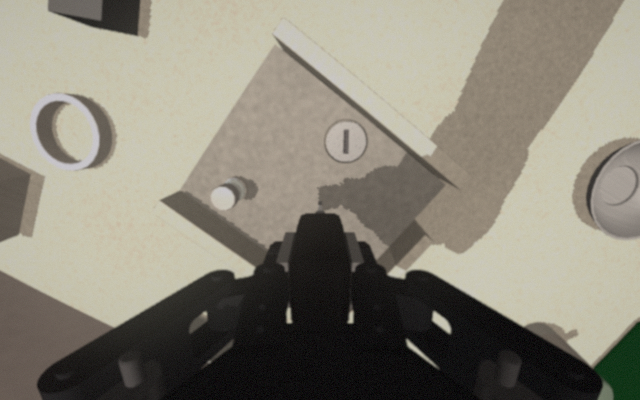

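```bash
python3 - <<'E'
from h import *
c=cam("wrist")
g=cv2.cvtColor(c["img"],cv2.COLOR_RGB2GRAY)
# rectify the plane z=.046 to a 10 px/mm map
ctr=np.array([.541,.0155]);S=30;N=600
P=np.array([[ctr[0]+(i-N/2)/N*.06,ctr[1]+(j-N/2)/N*.06,.046] for i in range(N) for j in range(N)])
uv=cv2.projectPoints(P,cv2.Rodrigues(c["Rw"])[0],c["tw"],c["K"],np.array(c["dist"],float))[0].reshape(N,N,2).astype(np.float32)
r=cv2.remap(g,uv[...,0],uv[...,1],cv2.INTER_CUBIC)
cv2.imwrite("pics/rect.png",r)
# slot: dark pixels within 13mm of the centre
for th in(60,75,90):
  m=((r<th)).astype(np.uint8); yy,xx=np.mgrid[:N,:N]; m[(yy-300)**2+(xx-300)**2>145**2]=0
  n,l,s,ce=cv2.connectedComponentsWithStats(m)
  if n<2: continue
  k=1+s[1:,4].argmax(); q=np.argwhere(l==k).astype(float); mu=q.mean(0); w,v=np.linalg.eigh(np.cov((q-mu).T)); d=v[:,1]
  print(th,s[k,4]/100,ctr+(mu-300)/N*.06,np.degrees(np.arctan2(d[1],d[0]))%180,np.sqrt(12*w)/10)
b=cv2.GaussianBlur(r,(9,9),2)
cc=cv2.HoughCircles(b,cv2.HOUGH_GRADIENT,2,300,param1=60,param2=30,minRadius=180,maxRadius=220)
if cc is not None: x,y,R=cc[0,0];print("circ",ctr+(np.array([y,x])-300)/N*.06,R)
print(np.percentile(r,[1,5,50,95]))
E
```

```text
90 6.48 [0.54368148 0.01559969] 28.73847510830558 [1.13910858 6.13062924]
[ 87. 112. 155. 183.]
```

View pics/rect.png

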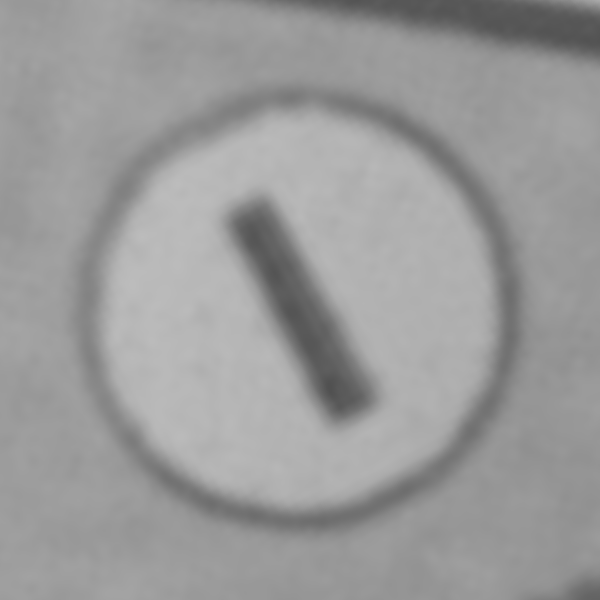

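```bash
python3 -m inch '[[-2.5,-0.1,0,0],[-5.2,-0.1,-2,0],[-5.2,-0.1,-5,0],[-5.2,-0.1,-7,0],[-5.2,-0.1,-7.5,0],[-5.2,-0.1,-7.5,0],[-5.2,-0.1,-7.5,0],[-5.2,-0.1,-7.5,0]]'; python3 - <<'E'
from h import *
H["driver_tip"]=.054
def up(im): return np.clip((im/255.)**.5*255,0,255).astype(np.uint8)
o=bot.get_obs();print(o["ee_pos"],o["tcp_rot"])
T=Ro.from_euler("xyz",o["tcp_rot"],degrees=True).as_matrix(); tip=o["ee_pos"]+T@[0,0,.07];print("tip",tip)
out=[]
for n in("wrist","scene"):
  c=cam(n);look(c,["cam_slot","driver_tip"],1)
  uv=proj(c,tip);us=proj(c,[.5418,.0156,.046]);print(n,"tip",uv,"slot",us)
  u,v=us.astype(int);f=cv2.resize(up(c["img"][max(v-50,0):v+50,u-60:u+60]),(480,400),interpolation=cv2.INTER_CUBIC)[:,40:440];out.append(f);print("crop origin",u-60,max(v-50,0))
cv2.imwrite("pics/c5.png",np.hstack(out)[:,:,::-1])
E
```

```text
time: 20.35
ee_pos: [0.5414, 0.0181, 0.1251]
tcp_rot: [-178.0, 0.1, -152.0]
wrist_force: [-0.5, 0.8, -0.8]
opening: 0.0236
grasp_force: 45.2
[0.54140545 0.0180563  0.12506651] [-1.77954366e+02  1.11536811e-01 -1.51994019e+02]
tip [0.54269897 0.01591417 0.05511125]
cam_slot 0.65 [316.1 206.3] [0.5431 0.0127]
driver_tip 0.95 [320.3 208.3] [0.5406 0.0154]
wrist tip [319.55901982 211.31101811] slot [320.13662449 206.59785133]
crop origin 260 156
cam_slot 0.7 [285.1 216.3] [0.4962 0.0202]
driver_tip 0.58 [301.6 223.1] [0.5437 0.0138]
scene tip [301.67990156 221.97442334] slot [301.37137723 224.68802318]
crop origin 241 174
```

View pics/c5.png

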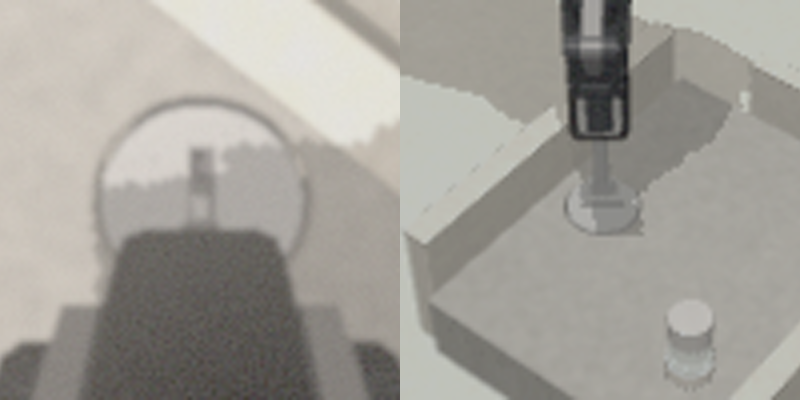

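```bash
python3 -m inch '[[-0.05,0,-0.3,0],[-0.05,0,-0.6,0],[-0.05,0,-0.9,0],[-0.05,0,-1.1,0],[-0.05,0,-1.1,0],[-0.05,0,-1.1,0],[-0.05,0,-1.1,0],[-0.05,0,-1.1,0]]'
```

```text
time: 21.65
ee_pos: [0.5405, 0.018, 0.1134]
tcp_rot: [-178.0, 0.1, -152.0]
wrist_force: [-0.2, -0.2, -0.3]
opening: 0.0237
grasp_force: 45.2
```

```bash
python3 -m inch '[[0,0,-0.1,0],[0,0,-0.2,0],[0,0,-0.3,0],[0,0,-0.4,0],[0,0,-0.4,0],[0,0,-0.4,0],[0,0,-0.4,0],[0,0,-0.4,0]]'; python3 -c "
from h import *
print(bot.get_obs()['torque'])"
```

```text
time: 22.65
ee_pos: [0.5405, 0.0181, 0.1094]
tcp_rot: [-178.0, 0.1, -152.0]
wrist_force: [0.1, -0.6, -0.3]
opening: 0.0235
grasp_force: 45.2
[0.02957123 0.04271918 0.02753155]
```

```bash
python3 -m inch '[[0.02,0.01,0,-5],[0.04,0.02,0,-10],[0.06,0.03,0,-15],[0.08,0.03,0,-20],[0.10,0.03,0,-25],[0.13,0.03,0,-30],[0.13,0.03,0,-30],[0.13,0.03,0,-30]]'; python3 -c "
from h import *
print(bot.get_obs()['torque'])"
```

```text
time: 23.65
ee_pos: [0.5418, 0.018, 0.1093]
tcp_rot: [-177.9, 0.1, 178.1]
wrist_force: [-0.4, -3.8, -0.4]
opening: 0.0236
grasp_force: 45.2
[-1.08729744  0.0494369  -0.07289753]
```

```bash
python3 -m inch '[[0,-0.06,0,0],[0,-0.06,0,0],[0.02,-0.06,0,-5],[0.04,-0.06,0,-10],[0.04,-0.06,0,-10],[0.04,-0.06,0,-10],[0.04,-0.06,0,-10],[0.04,-0.06,0,-10]]'; python3 - <<'E'
from h import *
t=[]
for i in range(3):
  o=bot.get_obs();t.append(np.r_[o['torque'],o['wrist_force']]);c=cam("scene")
look(c,["panel_outer","panel_seat"],1)
print(np.round(t,3),o["joint_efforts"][5])
E
```

```text
time: 24.65
ee_pos: [0.5422, 0.0177, 0.1093]
tcp_rot: [-178.0, 0.1, 168.0]
wrist_force: [-0.4, -3.2, -0.3]
opening: 0.0238
grasp_force: 45.3
panel_outer 0.67 [405.1 162.1] [0.6692 0.3413]
panel_seat 0.79 [292.8 220.1] [0.5162 0.0208]
[[-0.957  0.2    0.056 -0.426 -3.201 -0.321]
 [-0.93   0.153  0.03  -0.273 -3.933 -0.073]
 [-0.976  0.139  0.009 -0.815 -3.51  -0.673]] 0.02253939164802432
```

```bash
python3 -m inch '[[0,-0.05,0,0],[0,-0.1,0,0],[0,-0.1,0,0],[0.02,-0.1,0,-4],[0.04,-0.11,0,-8],[0.04,-0.11,0,-8],[0.04,-0.11,0,-8],[0.04,-0.11,0,-8]]'; cat > t.py <<'E'
from h import *
t=[]
for i in range(4):
  o=bot.get_obs();t.append(np.r_[o['torque'],o['wrist_force'],o["joint_efforts"][5]]);c=cam("top")
print(np.round(np.mean(t,0),3),o["ee_pos"].round(4),o["tcp_rot"].round(1),o["time"]);look(c,["panel_outer","panel_seat"],1)
E
python3 t.py
```

```text
time: 25.9
ee_pos: [0.5426, 0.0168, 0.1093]
tcp_rot: [-178.0, 0.1, 160.1]
wrist_force: [-0.3, -0.1, -0.8]
opening: 0.0233
grasp_force: 45.2
[ 0.352  0.027  0.008 -0.294  1.238 -1.109  0.005] [0.5426 0.0168 0.1093] [-178.    0.  160.] 26.05
```

```bash
python3 -m inch '[[0.01,0,0,-2],[0.02,0,0,-4],[0.03,-0.01,0,-6],[0.04,-0.01,0,-8],[0.04,-0.01,0,-8],[0.04,-0.01,0,-8],[0.04,-0.01,0,-8],[0.04,-0.01,0,-8]]'; python3 t.py
```

```text
time: 27.2
ee_pos: [0.543, 0.0165, 0.1093]
tcp_rot: [-178.0, 0.1, 152.0]
wrist_force: [-0.6, 1.8, -1.2]
opening: 0.0236
grasp_force: 45.2
[ 0.448  0.217  0.006 -0.65   1.503 -1.091  0.022] [0.543  0.0165 0.1093] [-1.78e+02  1.00e-01  1.52e+02] 27.35
```

```bash
sed -i 's/range(4)/range(6)/; s/^print.*/print(np.round(np.mean(t,0),3),o["ee_pos"].round(4),o["tcp_rot"].round(1),o["time"])/' t.py; python3 -m inch '[[0,0.02,0,0],[0,0.02,0,-2],[0,0.02,0,-4],[0.01,0.02,0,-6],[0.01,0.02,0,-8],[0.01,0.02,0,-8],[0.01,0.02,0,-8],[0.01,0.02,0,-8]]'; python3 t.py
```

```text
time: 28.5
ee_pos: [0.5431, 0.0167, 0.1093]
tcp_rot: [-178.0, 0.1, 144.0]
wrist_force: [-0.4, -0.1, -0.6]
opening: 0.0235
grasp_force: 45.2
[-0.269  0.209  0.017 -0.715 -1.059 -1.132  0.024] [0.5431 0.0167 0.1093] [-1.78e+02  1.00e-01  1.44e+02] 28.75
```

```bash
python3 -m inch '[[0,-0.02,0,0],[0,-0.02,0,-2],[0.01,-0.02,0,-4],[0.02,-0.03,0,-6],[0.02,-0.03,0,-6],[0.02,-0.03,0,-6],[0.02,-0.03,0,-6],[0.02,-0.03,0,-6]]'; python3 t.py
```

```text
time: 29.8
ee_pos: [0.5432, 0.0164, 0.1093]
tcp_rot: [-178.0, 0.1, 138.0]
wrist_force: [-1.6, -2.4, -1.6]
opening: 0.0234
grasp_force: 45.2
[-0.45   0.536  0.1   -2.032 -1.806 -0.998  0.092] [0.5432 0.0164 0.1092] [-178.    0.  138.] 30.05
```

```bash
python3 -m inch '[[-0.01,-0.02,0,0],[-0.01,-0.02,0,-1],[-0.01,-0.03,0,-2],[-0.01,-0.03,0,-3],[-0.01,-0.03,0,-4],[-0.01,-0.03,0,-4],[-0.01,-0.03,0,-4],[-0.01,-0.03,0,-4]]'; python3 t.py
```

```text
time: 31.1
ee_pos: [0.5432, 0.0162, 0.1093]
tcp_rot: [-178.0, 0.1, 134.0]
wrist_force: [-1.2, -0.7, -1.0]
opening: 0.0236
grasp_force: 45.2
[-0.176  0.281  0.127 -1.408 -1.129 -1.654  0.12 ] [0.5432 0.0161 0.1093] [-1.78e+02  1.00e-01  1.34e+02] 31.35
```

```bash
python3 -m inch '[[0,0,0,-1],[0,-0.01,0,-2],[0.01,-0.01,0,-3],[0.01,-0.01,0,-4],[0.01,-0.01,0,-4],[0.01,-0.01,0,-4],[0.01,-0.01,0,-4],[0.01,-0.01,0,-4]]'; python3 t.py
```

```text
time: 32.4
ee_pos: [0.5433, 0.016, 0.1093]
tcp_rot: [-178.0, 0.1, 130.0]
wrist_force: [-2.1, -1.4, -1.1]
opening: 0.0232
grasp_force: 45.2
[-0.24   0.397  0.143 -1.731 -0.928 -1.493  0.134] [0.5433 0.016  0.1093] [-1.78e+02  1.00e-01  1.30e+02] 32.65
```

```bash
python3 -m inch '[[0,0,0,-1],[0,-0.01,0,-2],[0.01,-0.01,0,-3],[0.01,-0.02,0,-3],[0.01,-0.02,0,-3],[0.01,-0.02,0,-3],[0.01,-0.02,0,-3],[0.01,-0.02,0,-3]]'; python3 t.py
```

```text
time: 33.7
ee_pos: [0.5434, 0.0159, 0.1093]
tcp_rot: [-178.0, 0.1, 127.0]
wrist_force: [-1.7, 0.4, -1.5]
opening: 0.0232
grasp_force: 45.2
[-0.053  0.504  0.115 -1.83   0.227 -1.336  0.122] [0.5434 0.0159 0.1093] [-1.78e+02  1.00e-01  1.27e+02] 33.95
```

```bash
python3 -m inch '[[0,0,0,-1],[0,-0.01,0,-2],[0.01,-0.01,0,-3],[0.01,-0.01,0,-3],[0.01,-0.01,0,-3],[0.01,-0.01,0,-3],[0.01,-0.01,0,-3],[0.01,-0.01,0,-3]]'; python3 t.py
```

```text
time: 35.0
ee_pos: [0.5435, 0.0157, 0.1093]
tcp_rot: [-178.0, 0.1, 124.0]
wrist_force: [-2.9, -0.3, -1.2]
opening: 0.0235
grasp_force: 45.2
[-0.138  0.738  0.138 -3.068 -0.656 -1.007  0.155] [0.5434 0.0157 0.1093] [-1.78e+02  1.00e-01  1.24e+02] 35.25
```

```bash
python3 -m inch '[[-0.02,-0.01,0,0],[-0.02,-0.01,0,-0.5],[-0.02,-0.01,0,-1],[-0.02,-0.01,0,-1.5],[-0.02,-0.01,0,-2],[-0.02,-0.01,0,-2],[-0.02,-0.01,0,-2],[-0.02,-0.01,0,-2]]'; python3 t.py
```

```text
time: 36.3
ee_pos: [0.5433, 0.0156, 0.1093]
tcp_rot: [-178.0, 0.1, 122.0]
wrist_force: [-1.6, -0.8, -2.1]
opening: 0.0236
grasp_force: 45.1
[-0.054  0.3    0.17  -1.167 -0.776 -2.234  0.176] [0.5433 0.0156 0.1093] [-1.78e+02  1.00e-01  1.22e+02] 36.55
```

```bash
python3 -m inch '[[0,0,0,-0.3],[0,0,0,-0.6],[0,0,0,-1],[0,0,0,-1],[0,0,0,-1],[0,0,0,-1],[0,0,0,-1],[0,0,0,-1]]'; python3 t.py
```

```text
time: 37.6
ee_pos: [0.5433, 0.0156, 0.1093]
tcp_rot: [-178.0, 0.1, 121.0]
wrist_force: [-1.5, -0.3, -2.1]
opening: 0.0236
grasp_force: 45.1
[-0.141  0.439  0.164 -1.634 -0.985 -1.449  0.168] [0.5433 0.0157 0.1093] [-1.78e+02  1.00e-01  1.21e+02] 37.85
```

```bash
python3 -m inch '[[0,0,0,-0.3],[0,0,0,-0.6],[0,0,0,-1],[0,0,0,-1],[0,0,0,-1],[0,0,0,-1],[0,0,0,-1],[0,0,0,-1]]'; python3 t.py
```

```text
time: 38.9
ee_pos: [0.5433, 0.0156, 0.1093]
tcp_rot: [-178.0, 0.1, 120.0]
wrist_force: [-1.6, -1.0, -1.2]
opening: 0.024
grasp_force: 45.2
[-0.3    0.522  0.195 -2.062 -0.956 -1.294  0.2  ] [0.5433 0.0156 0.1093] [-1.78e+02  1.00e-01  1.20e+02] 39.15
```

```bash
python3 -m inch '[[0,0,0,3],[0,0,0,6],[0,0,0.5,6],[0,0,1.5,6],[0,0,4,6],[0,0,8,9],[-0.5,-2,9,18],[-0.5,-5,9,27]]'; python3 -m inch '[[-0.5,-4,0,10],[-0.5,-9,0,20],[-0.5,-14,0,30],[-0.5,-19,0,40],[-0.5,-23,0,50],[-0.5,-24.2,0,60],[-0.5,-24.2,0,68],[-0.5,-24.2,0,73]]'; python3 - <<'E'
from h import *
o=bot.get_obs();print(o["ee_pos"],o["tcp_rot"])
c=cam("scene");H["driver_tip"]=.13
print(proj(c,[.5328,-.2763,.054]));look(c,["driver_tip","panel_outer","panel_seat","stand_hole0"])
E
```

```text
time: 40.2
ee_pos: [0.539, -0.0344, 0.2018]
tcp_rot: [-178.1, 0.2, 147.3]
wrist_force: [0.5, -0.5, -1.3]
opening: 0.0237
grasp_force: 45.2
time: 41.2
ee_pos: [0.5335, -0.2768, 0.2003]
tcp_rot: [-177.9, 0.1, -139.9]
wrist_force: [-0.1, 0.0, -1.7]
opening: 0.0234
grasp_force: 45.2
[ 0.53349632 -0.276846    0.20027632] [-1.77918309e+02  9.70103856e-02 -1.39879265e+02]
[216.75204214 324.13507859]
driver_tip 0.67 [210.5 304.7] [ 0.5391 -0.2795]
panel_outer 0.87 [287.1 216.9] [0.4996 0.0232]
panel_outer 0.43 [219.7 255.7] [ 0.4333 -0.1411]
panel_seat 0.91 [290.  217.8] [0.5069 0.0239]
panel_seat 0.56 [202.1 273.2] [ 0.4295 -0.1949]
stand_hole0 0.9 [215.2 325.8] [ 0.5324 -0.2804]
stand_hole0 0.87 [179.  316.2] [ 0.4611 -0.2982]
```

```bash
python3 -m inch '[[0,0.05,-2,0],[0,0.05,-5,0],[0,0.05,-7,0],[0,0.05,-8,0],[0,0.05,-8.5,0],[0,0.05,-8.5,0],[0,0.05,-8.5,0],[0,0.05,-8.5,0]]'
```

```text
time: 42.45
ee_pos: [0.5336, -0.276, 0.1149]
tcp_rot: [-177.9, 0.1, -140.0]
wrist_force: [0.6, -0.2, -0.8]
opening: 0.0238
grasp_force: 45.2
```

```bash
python3 -m inch '[[0,0,-1,0],[0,0,-2,0],[0,0,-3,0],[0,0,-3.7,0],[0,0,-3.9,0],[0,0,-3.9,0],[0,0,-3.9,0],[0,0,-3.9,0]]'
```

```text
time: 43.45
ee_pos: [0.5334, -0.2759, 0.0755]
tcp_rot: [-178.0, 0.1, -140.0]
wrist_force: [-0.9, 0.3, -1.0]
opening: 0.0235
grasp_force: 45.2
```

Release, then retract; look for the result.

```bash
python3 -m inch '[[0,0,-0.05,0],[0,0,-0.05,0],[0,0,-0.05,0],[0,0,-0.05,0],[0,0,-0.05,0],[0,0,-0.05,0],[0,0,-0.05,0],[0,0,-0.05,0]]' 8.5;  python3 -m inch '[[0,0,2,0],[0,0,6,0],[0,0,10,0],[0,2,13,0],[2,4,14,-10],[4,6,14.5,-20],[4.6,6,14.5,-24],[4.6,6,14.5,-24]]'; python3 - <<'E'
from h import *
for n in("wrist","scene"):
  c=cam(n);save(c,n+"_end.png");look(c,["driver_grip","hex_centre","cam_slot","panel_outer","panel_seat","vial_a","vial_b"],2)
E
```

```text
time: 44.45
ee_pos: [0.5333, -0.2759, 0.0748]
tcp_rot: [-178.0, 0.1, -140.0]
wrist_force: [0.6, 0.5, -0.7]
opening: 0.085
grasp_force: 0.0
time: 45.45
ee_pos: [0.5796, -0.2156, 0.2195]
tcp_rot: [-178.0, 0.0, -163.9]
wrist_force: [0.5, 0.3, 0.1]
opening: 0.0854
grasp_force: 0.0
driver_grip 0.67 [276.3 127. ] [ 0.5333 -0.2756]
hex_centre 0.69 [273.6  30.7] [ 0.4556 -0.2965]
cam_slot 0.77 [530.  206.7] [0.5394 0.0176]
panel_outer 0.68 [551.2 169.2] [0.493 0.023]
panel_seat 0.83 [541.1 186.5] [0.5143 0.0212]
vial_a 0.82 [444.6  53. ] [ 0.4182 -0.1378]
vial_b 0.82 [444.6  53. ] [ 0.4042 -0.1244]
driver_grip 0.9 [215.  317.3] [ 0.5373 -0.2781]
hex_centre 0.78 [172.2 303.9] [ 0.4553 -0.2968]
cam_slot 0.77 [302.4 223.8] [0.5425 0.019 ]
cam_slot 0.41 [320.9 152.8] [0.4573 0.266 ]
panel_outer 0.66 [289.6 374.2] [ 0.6941 -0.2884]
panel_outer 0.61 [284.7 216.3] [0.4938 0.0221]
panel_seat 0.62 [290.  219.3] [0.5093 0.0199]
vial_a 0.53 [323.5 266.5] [ 0.639  -0.0622]
vial_a 0.37 [217.1 257. ] [ 0.4319 -0.1477]
vial_b 0.53 [323.5 266.5] [ 0.6238 -0.0324]
vial_b 0.37 [217.1 257. ] [ 0.4031 -0.1235]
```

```bash
python3 -m inch '[[0.2,5,-0.5,2],[0.5,10,-1,4],[0.8,15,-1.5,6],[1,20,-2,8],[1.3,23.5,-2,12],[1.3,23.5,-2,12],[1.3,23.5,-2,12],[1.3,23.5,-2,12]]'; python3 - <<'E'
from h import *
c=cam("wrist");o=bot.get_obs();print(o["ee_pos"],o["tcp_rot"])
def rectify(c,img,z,x0,y0,L,N):
    # u axis along panel x (yaw -7), v along y
    a=np.radians(-7);ex=np.array([np.cos(a),np.sin(a)]);ey=np.array([-np.sin(a),np.cos(a)])
    s=(np.arange(N)-N/2)/N*L
    P=np.array([np.r_[np.array([x0,y0])+i*ex+j*ey,z] for i in s for j in s])
    uv=cv2.projectPoints(P,cv2.Rodrigues(c["Rw"])[0],c["tw"],c["K"],np.array(c["dist"],float))[0].reshape(N,N,2).astype(np.float32)
    return cv2.remap(cv2.cvtColor(img,cv2.COLOR_RGB2GRAY),uv[...,0],uv[...,1],cv2.INTER_CUBIC)
old=cv2.imread("pics/w4.png")[:,:,::-1].copy()
co=dict(c);T=np.eye(4);T[:3,:3]=Ro.from_euler("xyz",[-178,.1,-152],degrees=True).as_matrix();T[:3,3]=[.593,.01906,.1993]
M=np.linalg.inv(T@np.array(c["mount"]));co["Rw"],co["tw"]=M[:3,:3],M[:3,3]
for nm,cc,im in(("old",co,old),("new",c,c["img"])):
    r=rectify(cc,im,.046,.541,.0155,.06,600)
    m=(r<100).astype(np.uint8);yy,xx=np.mgrid[:600,:600];m[(yy-307)**2+(xx-302)**2>145**2]=0
    n,l,s,_=cv2.connectedComponentsWithStats(m);k=1+s[1:,4].argmax();q=np.argwhere(l==k).astype(float);mu=q.mean(0);w,v=np.linalg.eigh(np.cov((q-mu).T));d=v[:,1]
    print(nm,"slot ctr",mu,"ang",np.degrees(np.arctan2(d[1],d[0]))%180-7)
    # profile along panel x at z=.085 around panel top, averaged along y
    r=rectify(cc,im,.085,.49,.022,.06,300)
    p=r[:,100:200].mean(1);g=np.gradient(cv2.GaussianBlur(p.reshape(-1,1),(1,15),3).ravel())
    i=[j for j in range(5,295) if abs(g[j])>0.6 and abs(g[j])==abs(g[j-5:j+6]).max()]
    print(nm,"edges mm",[(round((j-150)*.2,1),round(float(g[j]),1)) for j in i])
E
```

```text
time: 47.25
ee_pos: [0.5923, 0.0181, 0.1999]
tcp_rot: [-178.0, 0.1, -152.1]
wrist_force: [0.5, -0.5, -0.1]
opening: 0.0848
grasp_force: 0.0
[0.592302   0.0180764  0.19985115] [-1.77975214e+02  5.45245665e-02 -1.52095253e+02]
old slot ctr [315.70824524 302.52343199] ang 27.656589295262393
old edges mm [(4.4, -1.0), (6.6, 1.0), (21.4, -8.4), (25.8, 5.4)]
new slot ctr [312.6617297 301.4074319] ang 136.07386132817612
new edges mm [(5.6, -0.9), (7.8, 0.9), (22.4, -7.6), (25.6, 4.9)]
```

```bash
python3 -c "
from workcell import bot
print(bot.job_done())"
```

```text
the job is handed in; nothing more can be done
None
```

The job is handed in; no verdict came back. The panel was pushed to the seal and drawn tight by the cam (about 1.25 rad, torque peaking near 0.20 N m, below the 0.22 limit). My last measurement shows it moved about 1.2 mm under the cam, which fits it being home but is not a direct check. The screwdriver is back in its hole in the stand.

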